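# Lock the drying cartridge into the film case

## Task

Put the drying cartridge into the round port on the film case, its two pins down through the two slots, press it gently down against the spring and turn it clockwise until the ramps pull it tight and it comes up against its stops, then let go and leave it locked. Feel your way: the port's lip cracks if the cartridge is forced against it. Leave the other things on the bench where they are.

Things in the scene. Friction and masses are not known exactly. Their poses are not given: they have to be found in the camera images.
- cartridge: Drying cartridge: upright aluminium drum, 60 mm in diameter, 60 mm high, foot edge chamfered 4 mm, 0.18 to 0.35 kg, standing loose on the bench. Origin: centre of its underside; z up the drum, x along its bar handle. The same when turned by half a turn.
- bar (a point): Where to grip: centre of the black bar handle on the drum's flat top, 80 mm above the cartridge's underside. The bar is a fin 58 mm long (cartridge's x), 12 mm thick (y), from 60 to 91 mm above the underside. Axes as the cartridge's.
- pin (a point): One of the two round steel bayonet pins, 34 mm from the axis; the other is across from it on the far side. They are 8 mm thick, stick out along the cartridge's +x and -x (below the ends of the bar) to 38.5 mm from the axis, their centre line 12 mm above the underside.
- case: Film case: white steel box 220 x 160 x 70 mm (its x, y, z), fixed to the bench; origin at the centre of its underside, z up. A grey round collar, 98 mm wide, 112 mm above the bench, rises from the middle of its top and holds the white lock ring of the port. The ring cracks when cartridge and port press on each other with over 40 N, all contacts added up.
- port (a point): Middle of the port's mouth, level with the collar's top, 112 mm above the case's underside; axes as the case's. The lip's hole is 63 mm wide. Two slots across the lip, 13 mm wide, out to 43 mm from the axis, lie 70 degrees anticlockwise (from above) of the case's +x and -x. Each ring is fitted differently, by up to 30 degrees either way and 3 mm up or down: look and feel.
- track (a point): On the port's axis 90.5 mm above the case's underside: the hard ledge on which the pins land in the slots (cartridge's underside at 82.5 mm). The pins' track under the lip is 10 mm high and slopes down 4 mm to hard stops 70 degrees clockwise of the slots. Its roof, the ramps, holds the underside at 84.5 mm by the slots, 80.5 at the stops. All heights 3 mm more or less, as the ring's.
- gasket (a joint): How far the black sprung rubber disc at the port's bottom is pressed down, m. 0 when empty (its top then 4 mm above the underside of a cartridge pressed on the ledge), about 0.004 with the pins on the ledge in the slots, about 0.0055 locked tight. It pushes up with 2.4 N plus 1.2 N per mm. At the stops a twist of 0.3 N m is plenty; 0.8 N m overloads the ring.
- dust_plug: Bystander: black plug with a small knob, 60 mm in diameter, 36 mm high. Origin at the centre of its underside.
- film_can: Bystander: flat round aluminium film can, 100 mm in diameter, 30 mm high. Origin at the centre of its underside.
- carton: Bystander: cardboard carton, 90 x 70 x 50 mm. Origin at the centre of its underside.
There are look-alikes about, which are no part of the job. Leave any red look-alike of the cartridge alone.

How it is judged (in metres and radians):
On the way, in this order (a step that is already met when the one before it is completed fails the run):
1. the pins have gone down through the slots and the cartridge is pressed onto the sprung disc, not yet turned (value of joint gasket above 0.0012 m and horizontal distance between cartridge and port below 0.004 m and angle between the x axis of cartridge and the x axis of case, either way round above 0.6 rad), for 0.1 s.
2. the cartridge has been turned along the ramps to its stops (value of joint gasket above 0.0047 m and angle between the x axis of cartridge and the x axis of case, either way round below 0.6 rad), for 0.1 s.
At the end, for the whole second after the job is handed in: Cartridge upright (within 4 degrees) on the port's axis (4 mm), turned clockwise onto its stops (bar within 0.6 rad of the case's x) so that the ramps alone hold it down and keep the sprung disc pressed more than 4.7 mm; released and at rest (all of step 2 and horizontal distance between cartridge and port below 0.004 m and angle between cartridge's own z axis and vertical below 0.07 rad and linear speed of cartridge below 0.02 m/s and contact force between the fingers and cartridge below 0.2 N); the robot touches nothing.
It fails at once if the cartridge is forced against the port with more than 40 N (contact force between cartridge and case above 40 N).
It fails at once if a bystander is moved more than 20 mm (distance of any of dust_plug, film_can, carton from where it was at the start of the episode above 0.02 m).
It also fails if it takes over 72 s, if anything falls off the work surface, if the arm or the gripper's body presses on something with over 40 N, if the wrist force passes 120 N, or if a joint passes its speed limit or range.

## Robot

A 6-joint arm with a two-finger parallel gripper is mounted at the origin on the work surface. World frame = base frame: x ahead of the robot, y to its left, z up, the work surface at z = 0. Lengths are in mm, angles in rad, forces in N, time in s.
With the tool pointing down it reaches from about 275 to 750 mm from the base axis. Payload 10.2 kg.
Tool frame: the origin (TCP) lies on the front face of the gripper's body, between the roots of the fingers; the fingertips stand 73 mm ahead of it and the grasp point (between the pads) lies 54 mm ahead of it; z points along the fingers, y is the line along which they close (so a half turn about z gives the same grasp; the last joint's range is limited). The gripper opens to 85 mm and grips with 20 to 120 N. Pads are 22 mm wide; open, the fingers measure 114 mm over their backs; the gripper's body (76 mm by 85 mm) begins 54 mm behind the grasp point. The pads swing forward as they close: fully open they stand 13 mm farther back than shut.
Start: joints at [0.976, 0.313, 1.498, -0, 1.331, -0.223], TCP at [190.742, 489.131, 303.894] pointing down, gripper open.
Joint ranges: [-2.94, 2.94], [-0.97, 2.17], [0.19, 2.56], [-1.23, 4.37], [0.02, 3.11], [-2.88, 2.88]. Speed limits (rad/s): [2.39, 2.39, 3.01, 3.14, 3.14, 3.14].

## Interface

Orientations are given as a unit quaternion [w, x, y, z].
In Python, from rig import * gives the robot as it stands.
- The arm moves only by the tool step_arm, never from a script. Its argument "plan" is a list of rows, each an object with "offset": the shift along the tool's x, y, z in cm, a list of three; "rot": the turn, a rotation vector about the tool's x, y, z in degrees, a list of three; "gripper": the finger opening in cm, from 0 to 8.54. In form: [{"offset": [x, y, z], "rot": [wx, wy, wz], "gripper": gripper}, ...]. A call has 1 to 12 rows; each row is the pose to reach, as a shift and turn from the pose commanded when the call began, along the tool's axes at that moment; what a row does not reach only later rows make up. A row lasts 1/10 s, in which the tool goes at most 50 mm and 8.59 degrees, less where a joint would pass 70% of its speed; a pose out of reach is approached as far as the arm can. A call with a gripper value outside its range is refused whole. The fingers move at their own pace and stop on an object; "squeeze" is the grip in N (left out, the last holds). Time passes only in rows, so rows that repeat a pose let the fingers close. It gives the time, the measured TCP pose, the force, the opening and the grip force at its end, in the units of the state.
- sense(): the state, without advancing time (a new reading comes with each control period).
- capture(name): name is "scene" or "top" or "wrist"; returns a dict with "color" (480x640x3 uint8, red, green, blue), "depth" (480x640 float32, mm along the optical axis (not along the pixel's ray), 0 where there is no reading), "vertical_fov" (degrees; the focal length in pixels is half the picture's height over the tangent of half this angle, whatever the lens; pixels are square), "cx", "cy" (the principal point, pixels), "k1" (the pictures are not rectified: a ray, as slopes to the right and down, at radius r is drawn at 1 + k1 r^2 times it, then the intrinsics apply), "rvec" (rotation vector, rad) and "tvec" (3), from world to camera coordinates, as OpenCV has them; the wrist camera has in their place "mount" (4x4, takes a point from camera to tool coordinates, whose origin is the TCP and whose axes are the flange's). Camera axes: x right, y down, z forward; pixel columns grow to the right and rows downward; lengths in mm; the calibration is good to about 2 mm. A picture is of the moment at which its call begins: read the wrist's pose just before it.
- finish_job(): hands the job in; it is judged then, once.
The state is a dict: "time_s": time; "joints": joint angles; "dq": joint speeds; "tau": joint torques, N m; "eef_pos": TCP position; "ee_rot": TCP orientation; "force": force on the tool from outside, world axes, zero at the start; "wrist_torque": the same for the moment, N m; "grip_width": opening from 0.0 (shut) to 1.0 (fully open); "grip_force": force on a finger pad.
Only numpy, scipy, OpenCV 4.12 (cv2) and the standard library are available. Lean on these libraries where they do the work, as an engineer would, in place of code of your own. Each camera call takes 0.05 s, during which the arm holds its last target. There are 200 camera calls.

## Working session

There is one attempt and no reset: what is moved stays moved. The work goes in short steps, Python scripts to look and compute and a tool call to move; the robot and the scene stay as the last step left them, time stands still between calls to the robot, and variables do not carry over. Pictures are saved under pics/ and viewed, at most 10 in all, crops included, and the job is handed in when it is done.

Besides the shell and the picture viewer there is one more tool, called after ">>>" as name(argument=value, ...) on one line, values as JSON. step_arm: Moves the arm, as the interface text tells. Its arguments: {"type":"object","properties":{"plan":{"type":"array"},"squeeze":{"type":"number"}},"required":["plan"]}

```bash
ls; mkdir -p pics
cat > h.py <<'E'
from rig import *
import numpy as np, cv2
from scipy.spatial.transform import Rotation as R
def cap(n):
    s=sense(); c=capture(n); 
    if n=="wrist":
        q=s["ee_rot"]; T=np.eye(4); T[:3,:3]=R.from_quat([q[1],q[2],q[3],q[0]]).as_matrix(); T[:3,3]=s["eef_pos"]
        M=T@np.array(c["mount"])
    else:
        V=np.eye(4); V[:3,:3]=R.from_rotvec(np.ravel(c["rvec"])).as_matrix(); V[:3,3]=np.ravel(c["tvec"]); M=np.linalg.inv(V)
    c["M"]=M; c["f"]=240/np.tan(np.radians(c["vertical_fov"])/2)
    return c
def rays(c,uv):
    uv=np.atleast_2d(np.asarray(uv,float)); f=c["f"]
    K=np.array([[f,0,c["cx"]],[0,f,c["cy"]],[0,0,1]])
    n=cv2.undistortPoints(uv[:,None],K,np.array([c["k1"],0,0,0.]))[:,0]
    return np.c_[n,np.ones(len(n))]
def plane(c,uv,z):
    d=rays(c,uv)@c["M"][:3,:3].T; o=c["M"][:3,3]
    return o+d*((z-o[2])/d[:,2])[:,None]
def dpt(c,uv):
    r=rays(c,uv); uv=np.atleast_2d(np.asarray(uv)).astype(int)
    return (r*c["depth"][uv[:,1],uv[:,0]][:,None])@c["M"][:3,:3].T+c["M"][:3,3]
def cloud(c):
    v,u=np.mgrid[:480,:640]; return dpt(c,np.c_[u.ravel(),v.ravel()]).reshape(480,640,3)
def save(n,im): cv2.imwrite("pics/"+n+".png",im[...,::-1])
E
python3 - <<'E'
from h import *
for n in("top","scene"):
    c=cap(n); save(n,c["color"]); print(n,c["f"],c["k1"],c["M"].round(2).tolist(),(c["depth"]>0).mean())
print(sense())
E
```

```text
pics
top 536.9429762263564 -0.13505162292338968 [[-0.25, -0.94, 0.22, 466.22], [-0.97, 0.24, -0.05, 25.15], [-0.01, -0.22, -0.98, 843.06], [0.0, 0.0, 0.0, 1.0]] 0.9960546875
scene 480.7036749038656 -0.034724930924252204 [[0.61, 0.5, -0.62, 1129.09], [0.79, -0.4, 0.46, -344.85], [-0.02, -0.77, -0.64, 580.67], [0.0, 0.0, 0.0, 1.0]] 0.9958723958333333
{'time_s': 0.1, 'joints': array([ 9.75612161e-01,  3.13382101e-01,  1.49832375e+00,  3.31084565e-05,
        1.33099240e+00, -2.23425889e-01]), 'dq': array([ 8.69944718e-05, -2.19274199e-03, -2.75831841e-03, -1.07853630e-03,
        1.74260499e-03,  3.51156158e-05]), 'tau': array([ 1.94078886e-03, -4.12898183e+01, -2.60140514e+01, -2.05352426e-04,
        3.07116599e-03,  3.11910719e-05]), 'eef_pos': array([190.64944443, 489.01585192, 303.41243321]), 'ee_rot': array([-2.34749113e-04,  1.84814444e-01,  9.82773278e-01, -5.00738756e-04]), 'force': array([0.26541241, 0.33283698, 0.56149629]), 'wrist_torque': array([-0.01033531,  0.00618601, -0.02086016]), 'grip_force': 0.0, 'grip_width': 1.0015854301553322}
```

View pics/top.png

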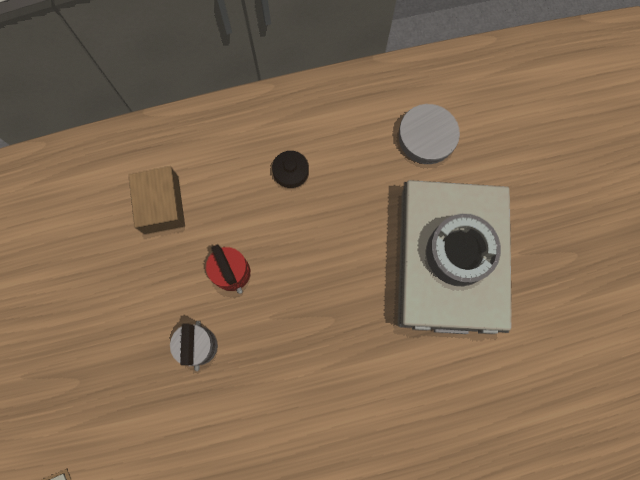

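View pics/scene.png

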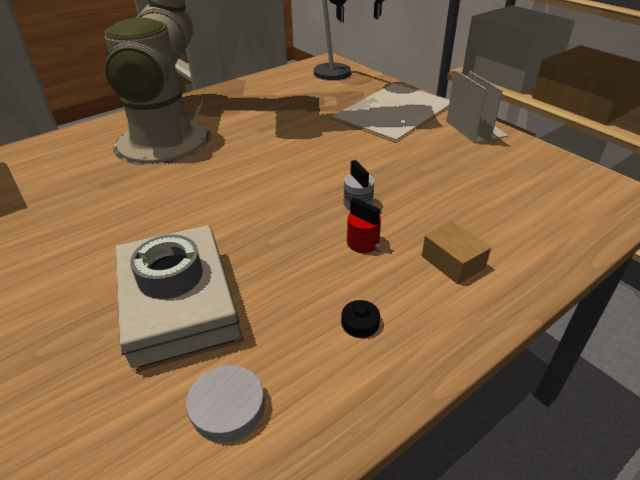

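Silver/black at top (192,345) fits the aluminium cartridge. The one at (228,268) is the red look-alike, which I leave alone. The port is at (466,249), with slots near (441,233) and (490,260). Next I measure and confirm with a crop.

```bash
cat > m.py <<'E'
from h import *
c=cap("top"); P=cloud(c); im=c["color"]; 
cr=cv2.resize(im[300:390,150:240],(390,390),interpolation=cv2.INTER_CUBIC); cr2=cv2.resize(im[205:295,420:510],(390,390),interpolation=cv2.INTER_CUBIC)
save("crop",np.hstack([cr,cr2]))
v,u=np.mgrid[:480,:640]
hsv=cv2.cvtColor(im,cv2.COLOR_RGB2HSV)
# bar
reg=(u>160)&(u<225)&(v>310)&(v<385)
bar=reg&(P[...,2]>78)
p=P[bar]; print("bar n",bar.sum(),p.mean(0).round(1),np.percentile(p[:,2],[5,50,95]).round(1))
pl=plane(c,np.c_[u[bar],v[bar]],91); t=pl[np.abs(P[bar][:,2]-91)<5]
r=cv2.minAreaRect(t[:,:2].astype(np.float32)); print("bar rect",r)
d=reg&(P[...,2]>52)&(P[...,2]<68); p=P[d]; print("drum top",d.sum(),p.mean(0).round(1)); print(cv2.minEnclosingCircle(p[:,:2].astype(np.float32)))
# case
reg=(u>380)&(u<540)&(v>150)&(v<350)
t=reg&(P[...,2]>63)&(P[...,2]<76); print("case",np.median(P[t][:,2]),cv2.minAreaRect(P[t][:,:2].astype(np.float32)))
t=reg&(P[...,2]>100)&(P[...,2]<125); p=P[t];print("collar",np.median(p[:,2]),cv2.minEnclosingCircle(p[:,:2].astype(np.float32)),cv2.minAreaRect(p[:,:2].astype(np.float32)))
E
python3 m.py
```

```text
bar n 442 [525.2 192.5 123.6] [81.3 90.7 93.8]
bar rect ((528.6375122070312, 200.2700958251953), (13.559350967407227, 56.928890228271484), 75.02011108398438)
drum top 887 [527.4 198.2  60.4]
((528.2001953125, 201.77362060546875), 30.42919158935547)
case 70.44309773054385 ((558.9302368164062, -211.5994110107422), (162.13316345214844, 224.80096435546875), 72.47063446044922)
collar 112.20136665123437 ((560.6326904296875, -212.73519897460938), 50.215675354003906) ((559.9794921875, -212.31585693359375), (97.28972625732422, 97.76468658447266), 24.733484268188477)
```

View pics/crop.png

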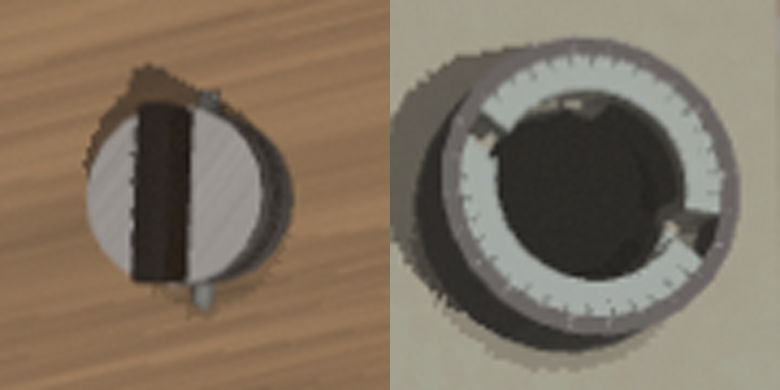

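The crop confirms the silver drum with the black bar and two pins, and the port's slots at about top (444,234) and (491,257). Now I move above the cartridge.

```bash
cat >> h.py <<'E'
def go(x,y,z,yaw,s=None):
    "tool straight down; closing line (tool y) at yaw deg (mod 180); prints offset cm, rot deg from measured pose"
    s=s or sense(); q=s["ee_rot"]; A=R.from_quat([q[1],q[2],q[3],q[0]]); a=A.as_matrix()
    cur=np.degrees(np.arctan2(a[1,1],a[0,1])); d=(yaw-cur+90)%180-90; Y=np.radians(cur+d)
    ty=np.array([np.cos(Y),np.sin(Y),0]); tz=np.array([0,0,-1.]); B=np.c_[np.cross(ty,tz),ty,tz]
    print("offset",(a.T@(np.array([x,y,z])-s["eef_pos"])/10).round(2),"rot",np.degrees((A.inv()*R.from_matrix(B)).as_rotvec()).round(2),"j6 now %.2f"%s["joints"][5])
E
python3 -c "
from h import *
go(528.5,200.5,300,75)"
```

```text
offset [-41.96 -14.61   0.35] rot [-0.05 -0.01 -6.3 ] j6 now -0.22
```

>>> step_arm(plan=[{"offset":[-42,-14.6,0.3],"rot":[0,0,-6.3],"gripper":5},{"offset":[-42,-14.6,0.3],"rot":[0,0,-6.3],"gripper":5},{"offset":[-42,-14.6,0.3],"rot":[0,0,-6.3],"gripper":5},{"offset":[-42,-14.6,0.3],"rot":[0,0,-6.3],"gripper":5},{"offset":[-42,-14.6,0.3],"rot":[0,0,-6.3],"gripper":5},{"offset":[-42,-14.6,0.3],"rot":[0,0,-6.3],"gripper":5},{"offset":[-42,-14.6,0.3],"rot":[0,0,-6.3],"gripper":5},{"offset":[-42,-14.6,0.3],"rot":[0,0,-6.3],"gripper":5},{"offset":[-42,-14.6,0.3],"rot":[0,0,-6.3],"gripper":5},{"offset":[-42,-14.6,0.3],"rot":[0,0,-6.3],"gripper":5},{"offset":[-42,-14.6,0.3],"rot":[0,0,-6.3],"gripper":5},{"offset":[-42,-14.6,0.3],"rot":[0,0,-6.3],"gripper":5}])

```text
time_s: 1.35
eef_pos: [528.3, 201.2, 300.9]
ee_rot: [-0.0, 0.13, 0.992, 0.0]
force: [0.1, -0.6, 0.0]
grip_width: 0.587
grip_force: 0.0
```

```bash
cat > w.py <<'E'
from h import *
c=cap("wrist"); P=cloud(c); im=c["color"]; save("wrist1",im); print(sense()["eef_pos"],c["f"],c["M"][:3,3])
near=np.hypot(P[...,0]-528,P[...,1]-200)<50
v,u=np.mgrid[:480,:640]
b=near&(P[...,2]>85)&(P[...,2]<97)
pl=plane(c,np.c_[u[b],v[b]],91); print(b.sum(),np.median(P[b][:,2]),cv2.minAreaRect(pl[:,:2].astype(np.float32)))
d=near&(P[...,2]>54)&(P[...,2]<66); print(d.sum(),np.median(P[d][:,2]),cv2.minEnclosingCircle(P[d][:,:2].astype(np.float32)))
go(528.5,200.5,137,75)
E
python3 w.py
```

```text
[528.23650182 201.42270207 300.99190711] 394.73567653634433 [452.48593204 223.31249044 371.07442028]
1235 91.1232324530767 ((527.3869018554688, 205.16026306152344), (11.912975311279297, 58.0384521484375), 76.302734375)
3064 60.2687434600015 ((528.1799926757812, 204.8912811279297), 29.993013381958008)
offset [-0.05 -0.08 16.4 ] rot [ 0.   -0.01  0.08] j6 now -1.15
```

>>> step_arm(plan=[{"offset":[0.11,0.27,4],"rot":[0,0,-1.3],"gripper":5},{"offset":[0.11,0.27,8],"rot":[0,0,-1.3],"gripper":5},{"offset":[0.11,0.27,12],"rot":[0,0,-1.3],"gripper":5},{"offset":[0.11,0.27,14],"rot":[0,0,-1.3],"gripper":5},{"offset":[0.11,0.27,15.5],"rot":[0,0,-1.3],"gripper":5},{"offset":[0.11,0.27,16.2],"rot":[0,0,-1.3],"gripper":5},{"offset":[0.11,0.27,16.2],"rot":[0,0,-1.3],"gripper":5},{"offset":[0.11,0.27,16.2],"rot":[0,0,-1.3],"gripper":5}])

```text
time_s: 2.2
eef_pos: [528.8, 203.9, 139.8]
ee_rot: [0.001, 0.119, 0.993, 0.0]
force: [0.9, -0.4, -0.0]
grip_width: 0.585
grip_force: 0.0
```

>>> step_arm(plan=[{"offset":[0,0,0],"rot":[0,0,0],"gripper":2},{"offset":[0,0,0],"rot":[0,0,0],"gripper":1.6},{"offset":[0,0,0],"rot":[0,0,0],"gripper":1.2},{"offset":[0,0,0],"rot":[0,0,0],"gripper":0.8},{"offset":[0,0,0],"rot":[0,0,0],"gripper":0.4},{"offset":[0,0,0],"rot":[0,0,0],"gripper":0},{"offset":[0,0,0],"rot":[0,0,0],"gripper":0},{"offset":[0,0,0],"rot":[0,0,0],"gripper":0},{"offset":[0,0,0],"rot":[0,0,0],"gripper":0},{"offset":[0,0,0],"rot":[0,0,0],"gripper":0}], squeeze=60)

```text
time_s: 3.2
eef_pos: [528.9, 203.2, 139.4]
ee_rot: [0.0, 0.119, 0.993, -0.0]
force: [-1.3, -3.2, 6.0]
grip_width: 0.127
grip_force: 60.4
```

>>> step_arm(plan=[{"offset":[0,0,-1],"rot":[0,0,0],"gripper":0},{"offset":[0,0,-4],"rot":[0,0,0],"gripper":0},{"offset":[0,0,-8],"rot":[0,0,0],"gripper":0},{"offset":[0,0,-12],"rot":[0,0,0],"gripper":0},{"offset":[0,0,-16],"rot":[0,0,0],"gripper":0},{"offset":[0,0,-16],"rot":[0,0,0],"gripper":0},{"offset":[0,0,-16],"rot":[0,0,0],"gripper":0},{"offset":[0,0,-16],"rot":[0,0,0],"gripper":0}])

```text
time_s: 4.0
eef_pos: [528.1, 203.4, 297.1]
ee_rot: [-0.002, 0.119, 0.993, -0.0]
force: [-0.5, 0.4, -2.9]
grip_width: 0.129
grip_force: 59.4
```

```bash
cat > held.py <<'E'
from h import *
s=sense(); c=cap("wrist"); P=cloud(c); im=c["color"]; save("wrist2",im); print(s["eef_pos"],s["force"],s["wrist_torque"])
q=s["ee_rot"]; a=R.from_quat([q[1],q[2],q[3],q[0]]).as_matrix()
T=(P-s["eef_pos"])@a   # tool coords
np.save("T.npy",T)
h=(np.hypot(T[...,0],T[...,1])<60)&(T[...,2]<180)&(T[...,2]>20)
print(np.histogram(T[h][:,2],bins=range(20,181,4)))
d=(np.hypot(T[...,0],T[...,1])<45)&(T[...,2]>70)&(T[...,2]<88)
t=T[d]; print(d.sum(),np.median(t[:,2]),t.min(0),t.max(0))
# edge of top disc: fit circle to the hull points
hu=cv2.convexHull(t[:,:2].astype(np.float32)); print(cv2.minEnclosingCircle(hu))
m=np.percentile(t[:,2],[5,95]); A=np.c_[t[:,:2],np.ones(len(t))]; print("plane",np.linalg.lstsq(A,t[:,2],rcond=None)[0],m)
go(560,-212.5,300,90+49)
E
python3 held.py
```

```text
[528.10178104 203.38989601 297.13767851] [-0.48059231  0.36793402 -2.86210424] [-0.00193221 -0.0282664   0.01449548]
(array([2325, 1961,  790,  986,  417,  514, 1888, 3938,  513,  499,  420,
        307,  144,   96, 5602,  839,  302,  303,  428,  163,  329,  118,
        312,   92,  179,  286,  284,  118,   92,    0,    0,    0,    0,
          0,    0,    0,    0,    0,    0,    0]), array([ 20,  24,  28,  32,  36,  40,  44,  48,  52,  56,  60,  64,  68,
        72,  76,  80,  84,  88,  92,  96, 100, 104, 108, 112, 116, 120,
       124, 128, 132, 136, 140, 144, 148, 152, 156, 160, 164, 168, 172,
       176, 180]))
6897 79.25231331305827 [-14.79964993 -28.04088636  70.06407201] [31.34513157 31.63644744 87.99830073]
((1.3276082277297974, 1.885927677154541), 30.05588722229004)
plane [2.66285585e-02 2.31100988e-03 7.91089984e+01] [78.01183451 83.38821806]
offset [-12.94 -39.65  -0.28] rot [ 4.00e-02 -2.10e-01 -6.27e+01] j6 now -1.17
```

View pics/wrist2.png

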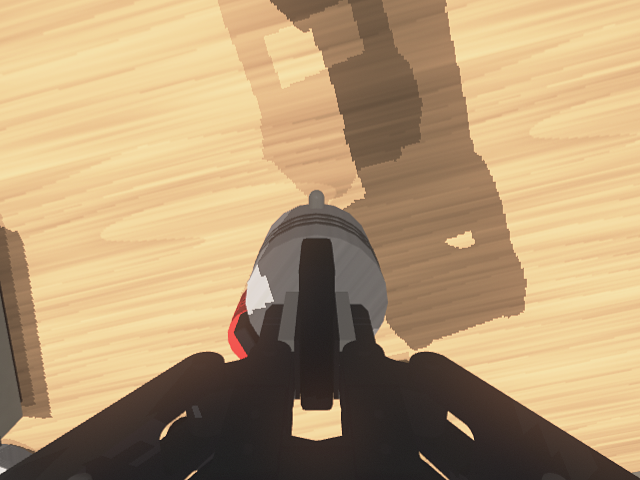

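Held upright: silver drum around (317,270), pin at (317,195), and the red look-alike behind at (238,330), untouched. Next I go to a viewing pose beside the port.

>>> step_arm(plan=[{"offset":[-1,-5,0],"rot":[0,0,8],"gripper":0},{"offset":[-1.6,-9,0],"rot":[0,0,16],"gripper":0},{"offset":[-2.2,-13,0],"rot":[0,0,24],"gripper":0},{"offset":[-2.8,-17,0],"rot":[0,0,32],"gripper":0},{"offset":[-3.4,-21,0],"rot":[0,0,40],"gripper":0},{"offset":[-4,-25,0],"rot":[0,0,48],"gripper":0},{"offset":[-4.7,-29,0],"rot":[0,0,56],"gripper":0},{"offset":[-5.3,-33,0],"rot":[0,0,64],"gripper":0},{"offset":[-6,-37,0],"rot":[0,0,72],"gripper":0},{"offset":[-6.6,-41,0],"rot":[0,0,80],"gripper":0},{"offset":[-7.2,-45,0],"rot":[0,0,88],"gripper":0},{"offset":[-7.9,-49.4,0],"rot":[0,0,96],"gripper":0}])

```text
time_s: 5.25
eef_pos: [487.8, -296.5, 297.6]
ee_rot: [-0.001, 0.819, 0.573, -0.0]
force: [1.6, 0.2, -2.7]
grip_width: 0.125
grip_force: 59.7
```

```bash
python3 -c "
from h import *
go(488,-295,300,-41)"
```

```text
offset [ 0.14 -0.04 -0.24] rot [-0.14 -0.05 20.98] j6 now -0.40
```

>>> step_arm(plan=[{"offset":[0,0,0],"rot":[0,0,8],"gripper":0},{"offset":[0,0,0],"rot":[0,0,16],"gripper":0},{"offset":[0,0,0],"rot":[0,0,21],"gripper":0},{"offset":[0,0,0],"rot":[0,0,21],"gripper":0},{"offset":[0,0,0],"rot":[0,0,21],"gripper":0},{"offset":[0,0,0],"rot":[0,0,21],"gripper":0}])

```text
time_s: 5.85
eef_pos: [488.4, -295.1, 298.4]
ee_rot: [-0.0, 0.908, 0.418, -0.0]
force: [-0.4, 0.4, -1.5]
grip_width: 0.128
grip_force: 59.8
```

```bash
sed -i 's/wrist2/wrist3/;/^go/d' held.py
cat >> held.py <<'E'
b=(P[...,2]>104)&(P[...,2]<122)&(np.hypot(P[...,0]-560,P[...,1]+212)<65)&(np.hypot(T[...,0],T[...,1])>50)
t=T[b]; print("collar",b.sum(),np.median(P[b][:,2]),cv2.minEnclosingCircle(t[:,:2].astype(np.float32)), "world",cv2.minEnclosingCircle(P[b][:,:2].astype(np.float32)))
E
python3 held.py
```

```text
[ 488.3509396 -295.1197205  298.4474323] [-0.39587158  0.43649269 -1.49145655] [ 7.96455708e-05 -8.55520703e-03  3.47373559e-02]
(array([2337, 1939,  805,  991,  415,  522, 1917, 3887,  542,  480,  430,
        305,  137,   96, 5622,  819,  308,  285,  414,  180,  339,  110,
        311,   95,  181,  277,  294,  125,   84,    1,    0,    0,    0,
          0,    0,    0,    0,    0,    0,    0]), array([ 20,  24,  28,  32,  36,  40,  44,  48,  52,  56,  60,  64,  68,
        72,  76,  80,  84,  88,  92,  96, 100, 104, 108, 112, 116, 120,
       124, 128, 132, 136, 140, 144, 148, 152, 156, 160, 164, 168, 172,
       176, 180]))
6902 79.2449898294314 [-14.28195225 -30.79113272  70.0052267 ] [32.62751575 28.82942455 87.97838111]
((2.3095169067382812, -0.9754911661148071), 30.32400894165039)
plane [2.85429347e-02 2.34440310e-03 7.90583197e+01] [78.0500076  83.52080155]
collar 9777 112.07122315968422 ((111.76023864746094, -0.1711380034685135), 49.50204086303711) world ((560.8201293945312, -210.02980041503906), 49.50137710571289)
```

View pics/wrist3.png

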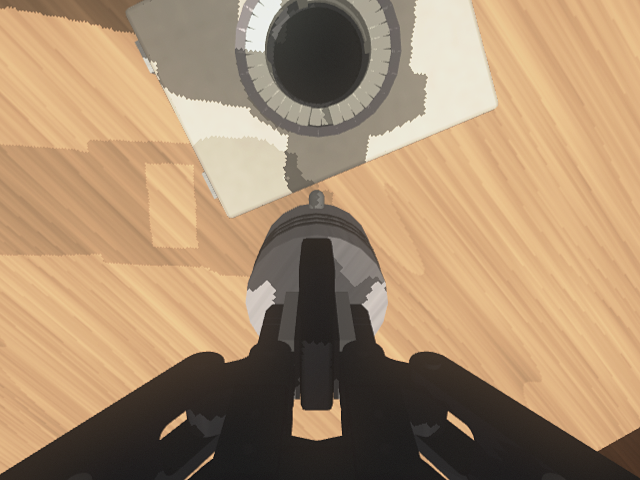

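The collar is at about (318,55), cut off at the top, with the near slot at about (322,112), almost in line with the pin at (317,192). I move 25 mm closer to see the whole ring.

>>> step_arm(plan=[{"offset":[1.2,0,0],"rot":[0,0,0],"gripper":0},{"offset":[2.5,0,0],"rot":[0,0,0],"gripper":0},{"offset":[2.5,0,0],"rot":[0,0,0],"gripper":0},{"offset":[2.5,0,0],"rot":[0,0,0],"gripper":0},{"offset":[2.5,0,0],"rot":[0,0,0],"gripper":0}])

```text
time_s: 6.4
eef_pos: [504.7, -276.3, 298.9]
ee_rot: [0.0, 0.909, 0.417, -0.0]
force: [-0.1, 0.3, -3.2]
grip_width: 0.123
grip_force: 59.7
```

```bash
cat > port.py <<'E'
from h import *
s=sense(); c=cap("wrist"); im=c["color"]; q=s["ee_rot"]; a=R.from_quat([q[1],q[2],q[3],q[0]]).as_matrix()
tool=lambda p:(p-s["eef_pos"])@a
P=cloud(c); T=tool(P); zt=s["eef_pos"][2]
b=(np.abs(P[...,2]-112)<9)&(np.hypot(P[...,0]-560,P[...,1]+212)<65)&(np.hypot(T[...,0],T[...,1])>50)
ctr,rad=cv2.minEnclosingCircle(T[b][:,:2].astype(np.float32)); print("pose",s["eef_pos"],"collar tool",ctr,rad,"h",np.percentile(P[b][:,2],[10,50,90]))
r=np.hypot(T[...,0]-ctr[0],T[...,1]-ctr[1])
for lo,hi in((33,42),(43,48)): print(lo,np.median(P[b&(r>lo)&(r<hi)][:,2]))
# unwrap at port plane: polar picture, tool-plane top view at 112 height
N=400; sc=4.0 # px/mm
yy,xx=np.mgrid[:N,:N]; X=(N/2-yy)/sc+ctr[0]; Y=(xx-N/2)/sc+ctr[1]
W=s["eef_pos"]+np.c_[X.ravel(),Y.ravel(),np.full(N*N,zt-112)]@a.T
Mi=np.linalg.inv(c["M"]); rv,_=cv2.Rodrigues(Mi[:3,:3]); K=np.array([[c["f"],0,c["cx"]],[0,c["f"],c["cy"]],[0,0,1]])
uv=cv2.projectPoints(W,rv,Mi[:3,3],K,np.array([c["k1"],0,0,0.]))[0].reshape(N,N,2).astype(np.float32)
rect=cv2.remap(im,uv[...,0],uv[...,1],cv2.INTER_LINEAR)
zm=cv2.remap(P[...,2].astype(np.float32),uv[...,0],uv[...,1],cv2.INTER_NEAREST)
save("rect",np.hstack([rect,np.repeat(np.clip((zm-70)*5,0,255).astype(np.uint8)[...,None],3,2)]))
# slots from height at radius 36..41
for rr in (35,37,39,41):
    th=np.arange(0,360,1.0); px=N/2+rr*sc*np.sin(np.radians(th)); py=N/2-rr*sc*np.cos(np.radians(th))
    hz=cv2.remap(zm,px[None].astype(np.float32),py[None].astype(np.float32),cv2.INTER_NEAREST)[0]
    low=th[(hz<107)]; print(rr,low.astype(int).tolist()[:80])
for n,p,z in(("pin tip",(317,190),zt-131),):
    print(n,tool(plane(c,[p],z)))
go(560,-212,300,-41)
E
python3 port.py
```

```text
pose [ 504.66084421 -276.29090109  298.88837701] collar tool (87.1004638671875, -0.7238336205482483) 49.576595306396484 h [110.94847166 112.09616607 113.05973757]
33 112.07931427974978
43 112.24206813923746
35 [1, 2, 3, 4, 5, 6, 7, 168, 169, 170, 171, 172, 173, 174, 175, 176, 177, 178, 179, 180, 181, 182, 183, 184, 185, 186, 187, 348, 349, 350, 351, 352, 353, 354, 355, 356, 357, 358, 359]
37 [0, 1, 2, 3, 4, 5, 6, 7, 168, 169, 170, 171, 172, 173, 174, 175, 176, 177, 178, 179, 180, 181, 182, 183, 184, 185, 186, 187, 188, 348, 349, 350, 351, 352, 353, 354, 355, 356, 357, 358, 359]
39 [0, 1, 2, 3, 4, 5, 6, 7, 8, 28, 68, 98, 108, 168, 169, 170, 171, 172, 173, 174, 175, 176, 177, 178, 179, 180, 181, 182, 183, 184, 185, 186, 187, 198, 258, 348, 349, 350, 351, 352, 353, 354, 355, 356, 357, 358, 359]
41 [0, 1, 2, 3, 4, 5, 6, 7, 8, 18, 28, 38, 48, 58, 68, 78, 88, 118, 128, 148, 158, 167, 168, 169, 170, 171, 172, 173, 174, 175, 176, 177, 178, 179, 180, 181, 182, 183, 184, 185, 186, 187, 188, 198, 228, 248, 288, 298, 317, 318, 337, 348, 349, 350, 351, 352, 353, 354, 356, 357, 358, 359]
pin tip [[ 39.76129195  -0.71587725 130.99288434]]
offset [ 8.5  -0.   -0.11] rot [0.   0.01 0.29] j6 now 0.01
```

View pics/rect.png

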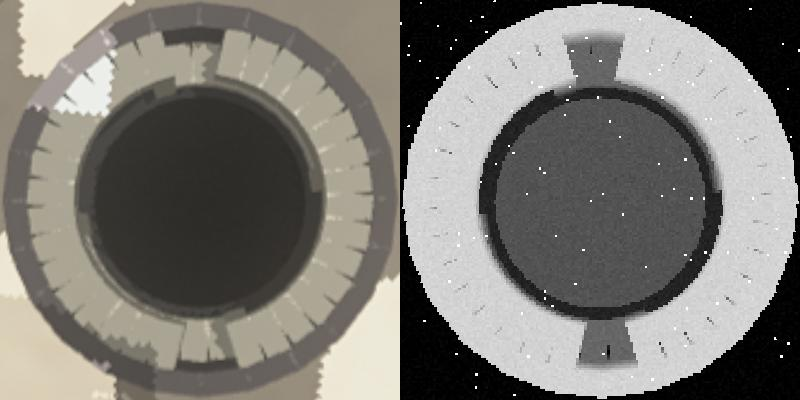

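The rectified view shows slots at about (197,45) and (207,350), i.e. 2° anticlockwise of the tool's x axis, and the gasket inside. I refine the held axis and read the ring height.

```bash
cat >> port.py <<'E'
th=np.degrees(np.arctan2(T[...,1]-ctr[1],T[...,0]-ctr[0]))+2
sl=(np.abs((th+90)%180-90)<5)&(r>35)&(r<41)&(P[...,2]<107); print("ledge",sl.sum(),np.median(P[sl][:,2]),"gasket",np.median(P[(r<22)&(P[...,2]<110)][:,2]))
m=((np.abs(T[...,2]-79.2)<2.5)&(np.hypot(T[...,0],T[...,1])<45)).astype(np.uint8)
m=cv2.morphologyEx(m,cv2.MORPH_OPEN,np.ones((3,3)))
cs=max(cv2.findContours(m,cv2.RETR_EXTERNAL,cv2.CHAIN_APPROX_NONE)[0],key=len)[:,0]
t=tool(plane(c,cs,zt-79.2)); t=t[(np.hypot(t[:,0]-1.5,t[:,1]+.7)>27.5)&(t[:,0]>-8)]
from scipy.optimize import least_squares
o=least_squares(lambda p:np.hypot(t[:,0]-p[0],t[:,1]-p[1])-p[2],[1,0,30],loss="soft_l1"); print("drum",len(t),o.x,np.abs(o.fun).mean())
E
python3 port.py|grep -v '\[1\|\[0'
```

```text
33 112.05838161552182
43 112.27103076564481
pin tip [[ 39.76073722  -0.71633657 130.99405345]]
offset [ 8.51 -0.   -0.11] rot [-0.    0.01  0.28] j6 now 0.01
ledge 191 90.63196588276634 gasket 86.62036583656885
drum 174 [ 2.84983185 -1.71261602 28.89319509] 0.46013366599600675
```

>>> step_arm(plan=[{"offset":[3,0,0],"rot":[0,0,-2.1],"gripper":0},{"offset":[6,0,0],"rot":[0,0,-2.1],"gripper":0},{"offset":[8.57,0,0],"rot":[0,0,-2.1],"gripper":0},{"offset":[8.57,0,1.5],"rot":[0,0,-2.1],"gripper":0},{"offset":[8.57,0,3],"rot":[0,0,-2.1],"gripper":0},{"offset":[8.57,0,3.5],"rot":[0,0,-2.1],"gripper":0},{"offset":[8.57,0,3.5],"rot":[0,0,-2.1],"gripper":0},{"offset":[8.57,0,3.5],"rot":[0,0,-2.1],"gripper":0},{"offset":[8.57,0,3.5],"rot":[0,0,-2.1],"gripper":0}])

```text
time_s: 7.4
eef_pos: [560.7, -211.6, 264.8]
ee_rot: [0.001, 0.901, 0.433, 0.0]
force: [0.1, -0.6, -2.4]
grip_width: 0.132
grip_force: 59.6
```

Run:
```python
from h import *
s=sense(); print(s["eef_pos"],s["force"],s["wrist_torque"]); go(560.5,-211.3,255,-38.6)
c=cap("scene"); P=cloud(c)
save("sc2",cv2.resize(c["color"][180:340,90:250],(600,600),interpolation=cv2.INTER_CUBIC))
```

```text
[ 560.67636934 -211.61109383  264.80164671] [ 0.10734675 -0.61562989 -2.3881817 ] [-0.00895621  0.04116714  0.00773302]
offset [ 0.01 -0.03  0.98] rot [ 0.09 -0.01 -0.02] j6 now 0.12
```

View pics/sc2.png

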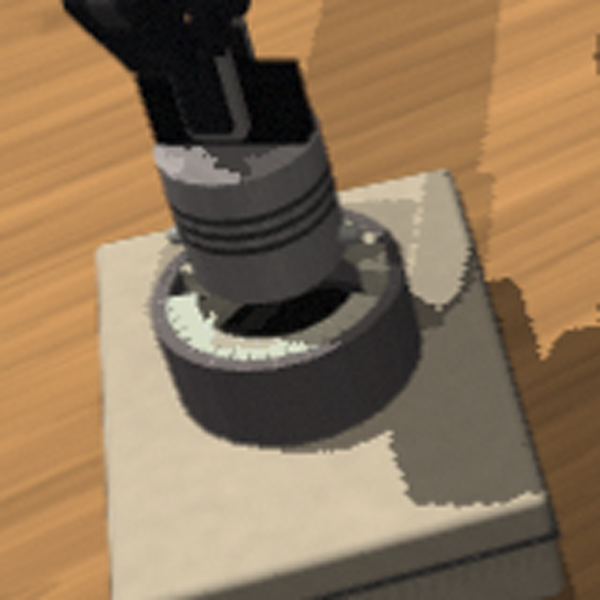

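The scene crop shows the drum held over the port mouth (around 260,290), with its pins level above the rim at the slots. Now I lower it in small steps.

>>> step_arm(plan=[{"offset":[0,0,0.6],"rot":[0,0,0],"gripper":0},{"offset":[0,0,1.2],"rot":[0,0,0],"gripper":0},{"offset":[0,0,1.3],"rot":[0,0,0],"gripper":0},{"offset":[0,0,1.4],"rot":[0,0,0],"gripper":0},{"offset":[0,0,1.5],"rot":[0,0,0],"gripper":0},{"offset":[0,0,1.5],"rot":[0,0,0],"gripper":0}])

```text
time_s: 8.05
eef_pos: [560.6, -211.3, 248.9]
ee_rot: [0.0, 0.901, 0.434, -0.0]
force: [-0.1, 0.1, -2.0]
grip_width: 0.129
grip_force: 59.8
```

>>> step_arm(plan=[{"offset":[0,0,0.1],"rot":[0,0,0],"gripper":0},{"offset":[0,0,0.2],"rot":[0,0,0],"gripper":0},{"offset":[0,0,0.2],"rot":[0,0,0],"gripper":0}])

```text
time_s: 8.35
eef_pos: [560.5, -211.3, 246.8]
ee_rot: [-0.0, 0.901, 0.434, -0.0]
force: [-0.7, 0.0, -3.2]
grip_width: 0.126
grip_force: 59.8
```

>>> step_arm(plan=[{"offset":[0,0,0.1],"rot":[0,0,0],"gripper":0},{"offset":[0,0,0.2],"rot":[0,0,0],"gripper":0},{"offset":[0,0,0.2],"rot":[0,0,0],"gripper":0}])

```text
time_s: 8.65
eef_pos: [560.5, -211.3, 244.7]
ee_rot: [-0.0, 0.901, 0.434, -0.0]
force: [0.9, -0.7, -2.9]
grip_width: 0.13
grip_force: 59.8
```

>>> step_arm(plan=[{"offset":[0,0,0.1],"rot":[0,0,0],"gripper":0},{"offset":[0,0,0.2],"rot":[0,0,0],"gripper":0},{"offset":[0,0,0.2],"rot":[0,0,0],"gripper":0}])

```text
time_s: 8.95
eef_pos: [560.5, -211.3, 242.7]
ee_rot: [-0.0, 0.901, 0.434, -0.0]
force: [-0.1, 1.0, -2.7]
grip_width: 0.127
grip_force: 59.8
```

>>> step_arm(plan=[{"offset":[0,0,0.1],"rot":[0,0,0],"gripper":0},{"offset":[0,0,0.2],"rot":[0,0,0],"gripper":0},{"offset":[0,0,0.2],"rot":[0,0,0],"gripper":0}])

```text
time_s: 9.25
eef_pos: [560.5, -211.3, 240.7]
ee_rot: [-0.0, 0.901, 0.434, -0.0]
force: [0.1, -0.3, -2.5]
grip_width: 0.133
grip_force: 59.8
```

>>> step_arm(plan=[{"offset":[0,0,0.1],"rot":[0,0,0],"gripper":0},{"offset":[0,0,0.2],"rot":[0,0,0],"gripper":0},{"offset":[0,0,0.2],"rot":[0,0,0],"gripper":0}])

```text
time_s: 9.55
eef_pos: [560.5, -211.3, 238.7]
ee_rot: [-0.0, 0.901, 0.434, -0.0]
force: [-0.6, 0.1, -3.0]
grip_width: 0.127
grip_force: 59.8
```

>>> step_arm(plan=[{"offset":[0,0,0.2],"rot":[0,0,0],"gripper":0},{"offset":[0,0,0.4],"rot":[0,0,0],"gripper":0},{"offset":[0,0,0.6],"rot":[0,0,0],"gripper":0},{"offset":[0,0,0.6],"rot":[0,0,0],"gripper":0}])

```text
time_s: 9.95
eef_pos: [560.5, -211.3, 232.5]
ee_rot: [-0.0, 0.901, 0.434, -0.0]
force: [-0.0, -0.6, -2.2]
grip_width: 0.128
grip_force: 59.7
```

>>> step_arm(plan=[{"offset":[0,0,0.2],"rot":[0,0,0],"gripper":0},{"offset":[0,0,0.4],"rot":[0,0,0],"gripper":0},{"offset":[0,0,0.5],"rot":[0,0,0],"gripper":0},{"offset":[0,0,0.5],"rot":[0,0,0],"gripper":0}])

```text
time_s: 10.35
eef_pos: [560.5, -211.3, 227.7]
ee_rot: [-0.0, 0.901, 0.434, -0.0]
force: [-0.2, -0.6, -3.7]
grip_width: 0.128
grip_force: 59.7
```

>>> step_arm(plan=[{"offset":[0,0,0.1],"rot":[0,0,0],"gripper":0},{"offset":[0,0,0.2],"rot":[0,0,0],"gripper":0},{"offset":[0,0,0.2],"rot":[0,0,0],"gripper":0}])

```text
time_s: 10.65
eef_pos: [560.6, -211.3, 225.9]
ee_rot: [0.0, 0.901, 0.434, 0.0]
force: [0.5, 0.4, -2.4]
grip_width: 0.128
grip_force: 59.7
```

>>> step_arm(plan=[{"offset":[0,0,0.1],"rot":[0,0,0],"gripper":0},{"offset":[0,0,0.1],"rot":[0,0,0],"gripper":0}])

```text
time_s: 10.85
eef_pos: [560.6, -211.3, 225.1]
ee_rot: [0.0, 0.901, 0.434, 0.0]
force: [-1.1, 0.5, 0.7]
grip_width: 0.128
grip_force: 60.2
```

>>> step_arm(plan=[{"offset":[0,0,0.1],"rot":[0,0,0],"gripper":0},{"offset":[0,0,0.1],"rot":[0,0,0],"gripper":0}])

```text
time_s: 11.05
eef_pos: [560.6, -211.3, 224.1]
ee_rot: [0.0, 0.901, 0.434, 0.0]
force: [-0.7, 0.5, 1.4]
grip_width: 0.13
grip_force: 60.4
```

>>> step_arm(plan=[{"offset":[0,0,0.1],"rot":[0,0,0],"gripper":0},{"offset":[0,0,0.1],"rot":[0,0,0],"gripper":0}])

```text
time_s: 11.25
eef_pos: [560.6, -211.4, 223.1]
ee_rot: [0.0, 0.901, 0.434, 0.0]
force: [-0.7, -0.1, 3.0]
grip_width: 0.126
grip_force: 60.5
```

>>> step_arm(plan=[{"offset":[0,0,0.05],"rot":[0,0,0],"gripper":0},{"offset":[0,0,0.07],"rot":[0,0,0],"gripper":0},{"offset":[0,0,0.07],"rot":[0,0,0],"gripper":0}])

```text
time_s: 11.55
eef_pos: [560.6, -211.3, 222.4]
ee_rot: [0.0, 0.901, 0.434, 0.0]
force: [-0.8, 0.4, 4.3]
grip_width: 0.131
grip_force: 60.5
```

>>> step_arm(plan=[{"offset":[0,0,0.04],"rot":[0,0,0],"gripper":0},{"offset":[0,0,0.04],"rot":[0,0,0],"gripper":0}])

```text
time_s: 11.75
eef_pos: [560.6, -211.4, 221.9]
ee_rot: [0.0, 0.901, 0.434, 0.0]
force: [-0.3, 0.4, 3.8]
grip_width: 0.12
grip_force: 60.7
```

>>> step_arm(plan=[{"offset":[0,0,0.04],"rot":[0,0,0],"gripper":0},{"offset":[0,0,0.04],"rot":[0,0,0],"gripper":0}])

```text
time_s: 11.95
eef_pos: [560.6, -211.4, 221.6]
ee_rot: [0.0, 0.901, 0.434, 0.0]
force: [-1.6, 1.2, 5.0]
grip_width: 0.128
grip_force: 60.9
```

>>> step_arm(plan=[{"offset":[0,0,0],"rot":[0,0,3],"gripper":0},{"offset":[0,0,0.01],"rot":[0,0,6],"gripper":0},{"offset":[0,0,0.02],"rot":[0,0,9],"gripper":0},{"offset":[0,0,0.03],"rot":[0,0,12],"gripper":0},{"offset":[0,0,0.03],"rot":[0,0,12],"gripper":0}])

```text
time_s: 12.45
eef_pos: [560.8, -211.5, 221.5]
ee_rot: [0.001, 0.942, 0.336, 0.0]
force: [0.2, 0.5, 5.4]
grip_width: 0.127
grip_force: 60.9
```

```bash
cat > s.py <<'E'
from h import *
s=sense(); q=s["ee_rot"]; a=R.from_quat([q[1],q[2],q[3],q[0]]).as_matrix()
print(s["eef_pos"].round(2),"F",s["force"].round(1),"M",s["wrist_torque"].round(3),"xyaw",np.degrees(np.arctan2(a[1,0],a[0,0])).round(1),"tilt",(a[:,2]).round(4),s["joints"][5])
E
python3 s.py
```

```text
[ 560.78 -211.46  221.48] F [0.2 0.5 5.4] M [ 0.031  0.061 -0.047] xyaw 39.3 tilt [ 1.e-03 -7.e-04 -1.e+00] 0.32881470184118605
```

>>> step_arm(plan=[{"offset":[0,0,0.02],"rot":[0,0,4],"gripper":0},{"offset":[0,0,0.04],"rot":[0,0,8],"gripper":0},{"offset":[0,0,0.06],"rot":[0,0,12],"gripper":0},{"offset":[0,0,0.08],"rot":[0,0,16],"gripper":0},{"offset":[0,0,0.08],"rot":[0,0,16],"gripper":0}])

```text
time_s: 12.95
eef_pos: [560.8, -211.5, 220.7]
ee_rot: [0.0, 0.979, 0.202, 0.0]
force: [-0.7, -0.0, 5.2]
grip_width: 0.128
grip_force: 60.9
```

```bash
python3 s.py
```

```text
[ 560.78 -211.48  220.69] F [-0.7 -0.   5.2] M [ 0.017  0.016 -0.072] xyaw 23.3 tilt [ 1.1e-03 -7.0e-04 -1.0e+00] 0.6084798682730791
```

>>> step_arm(plan=[{"offset":[0,0,0.02],"rot":[0,0,4],"gripper":0},{"offset":[0,0,0.04],"rot":[0,0,8],"gripper":0},{"offset":[0,0,0.06],"rot":[0,0,12],"gripper":0},{"offset":[0,0,0.08],"rot":[0,0,16],"gripper":0},{"offset":[0,0,0.08],"rot":[0,0,16],"gripper":0}])

```text
time_s: 13.45
eef_pos: [560.8, -211.5, 220.0]
ee_rot: [0.0, 0.998, 0.064, 0.001]
force: [-0.0, 0.1, 6.0]
grip_width: 0.126
grip_force: 61.1
```

```bash
python3 s.py
```

```text
[ 560.83 -211.48  220.01] F [-0.   0.1  6. ] M [ 0.025  0.024 -0.036] xyaw 7.3 tilt [ 1.3e-03 -8.0e-04 -1.0e+00] 0.8877751263576229
```

>>> step_arm(plan=[{"offset":[0,0,0.03],"rot":[0,0,4],"gripper":0},{"offset":[0,0,0.05],"rot":[0,0,8],"gripper":0},{"offset":[0,0,0.08],"rot":[0,0,12],"gripper":0},{"offset":[0,0,0.1],"rot":[0,0,16],"gripper":0},{"offset":[0,0,0.1],"rot":[0,0,16],"gripper":0}])

```text
time_s: 13.95
eef_pos: [560.9, -211.5, 219.2]
ee_rot: [0.0, 0.997, -0.076, 0.001]
force: [-0.4, -0.1, 8.2]
grip_width: 0.128
grip_force: 61.2
```

```bash
python3 s.py
```

```text
[ 560.88 -211.54  219.21] F [-0.4 -0.1  8.2] M [-0.012  0.092 -0.019] xyaw -8.7 tilt [ 0.0016 -0.0011 -1.    ] 1.166950457576834
```

>>> step_arm(plan=[{"offset":[0,0,0.01],"rot":[0,0,2],"gripper":0},{"offset":[0,0,0.03],"rot":[0,0,4],"gripper":0},{"offset":[0,0,0.04],"rot":[0,0,6],"gripper":0},{"offset":[0,0,0.04],"rot":[0,0,6],"gripper":0}])

```text
time_s: 14.35
eef_pos: [560.9, -211.6, 218.9]
ee_rot: [0.0, 0.992, -0.128, 0.001]
force: [-0.1, -0.2, 8.4]
grip_width: 0.128
grip_force: 61.2
```

```bash
python3 s.py
```

```text
[ 560.9  -211.56  218.87] F [-0.1 -0.2  8.4] M [-0.02  0.03  0.02] xyaw -14.7 tilt [ 0.0017 -0.0012 -1.    ] 1.2706656107599412
```

>>> step_arm(plan=[{"offset":[0,0,0],"rot":[0,0,1],"gripper":0},{"offset":[0,0,0],"rot":[0,0,2],"gripper":0},{"offset":[0,0,0],"rot":[0,0,2],"gripper":0}])

```text
time_s: 14.65
eef_pos: [560.9, -211.6, 218.9]
ee_rot: [0.0, 0.989, -0.145, 0.001]
force: [0.1, 0.1, 7.3]
grip_width: 0.133
grip_force: 61.2
```

```bash
python3 s.py
```

```text
[ 560.91 -211.58  218.9 ] F [0.1 0.1 7.3] M [-0.018  0.063  0.083] xyaw -16.6 tilt [ 0.0017 -0.0012 -1.    ] 1.305053634743923
```

>>> step_arm(plan=[{"offset":[0,0,0],"rot":[0,0,1],"gripper":0},{"offset":[0,0,0],"rot":[0,0,1.5],"gripper":0},{"offset":[0,0,0],"rot":[0,0,1.5],"gripper":0}])

```text
time_s: 14.95
eef_pos: [560.9, -211.6, 218.9]
ee_rot: [0.0, 0.988, -0.157, 0.001]
force: [-0.0, 1.3, 7.4]
grip_width: 0.128
grip_force: 61.3
```

```bash
python3 s.py
```

```text
[ 560.9  -211.57  218.91] F [-0.   1.3  7.4] M [0.054 0.052 0.155] xyaw -18.1 tilt [ 0.0017 -0.0012 -1.    ] 1.3308890669079947
```

>>> step_arm(plan=[{"offset":[0,0,0],"rot":[0,0,1],"gripper":0},{"offset":[0,0,0],"rot":[0,0,2],"gripper":0},{"offset":[0,0,0],"rot":[0,0,2],"gripper":0}])

```text
time_s: 15.25
eef_pos: [560.9, -211.5, 218.9]
ee_rot: [0.001, 0.985, -0.174, 0.001]
force: [-0.5, -0.9, 8.4]
grip_width: 0.129
grip_force: 61.6
```

```bash
python3 s.py
```

```text
[ 560.94 -211.49  218.89] F [-0.5 -0.9  8.4] M [0.031 0.06  0.623] xyaw -20.1 tilt [ 0.0016 -0.0014 -1.    ] 1.3652344708430397
```

At the stops (0.62 N m). I ease the twist, then let the cartridge rise onto the ramps.

>>> step_arm(plan=[{"offset":[0,0,0],"rot":[0,0,-1],"gripper":0},{"offset":[0,0,-0.04],"rot":[0,0,-1],"gripper":0},{"offset":[0,0,-0.08],"rot":[0,0,-1],"gripper":0},{"offset":[0,0,-0.08],"rot":[0,0,-1],"gripper":0}])

```text
time_s: 15.65
eef_pos: [560.8, -211.5, 219.1]
ee_rot: [0.0, 0.986, -0.166, 0.001]
force: [1.2, -1.3, 3.7]
grip_width: 0.13
grip_force: 60.7
```

```bash
python3 s.py
```

```text
[ 560.83 -211.48  219.05] F [ 1.2 -1.3  3.7] M [-0.168 -0.311  0.302] xyaw -19.1 tilt [ 1.e-03 -7.e-04 -1.e+00] 1.3481578282557651
```

>>> step_arm(plan=[{"offset":[0,0,0],"rot":[0,0,0],"gripper":1.6},{"offset":[0,0,0],"rot":[0,0,0],"gripper":2.5},{"offset":[0,0,0],"rot":[0,0,0],"gripper":4},{"offset":[0,0,0],"rot":[0,0,0],"gripper":4},{"offset":[0,0,0],"rot":[0,0,0],"gripper":4}])

```text
time_s: 16.15
eef_pos: [560.5, -211.3, 218.7]
ee_rot: [-0.0, 0.986, -0.166, -0.0]
force: [1.1, -0.3, 0.6]
grip_width: 0.468
grip_force: 0.0
```

>>> step_arm(plan=[{"offset":[0,0,-1],"rot":[0,0,0],"gripper":4},{"offset":[0,0,-3],"rot":[0,0,0],"gripper":4},{"offset":[0,0,-6],"rot":[0,0,0],"gripper":4},{"offset":[0,0,-9],"rot":[0,0,0],"gripper":4},{"offset":[0,0,-12],"rot":[0,0,0],"gripper":4},{"offset":[0,0,-12],"rot":[0,0,0],"gripper":4},{"offset":[0,0,-12],"rot":[0,0,0],"gripper":4},{"offset":[0,0,-12],"rot":[0,0,0],"gripper":4}])

```text
time_s: 16.95
eef_pos: [560.3, -211.2, 337.9]
ee_rot: [-0.0, 0.986, -0.166, -0.001]
force: [0.5, 0.6, -0.5]
grip_width: 0.471
grip_force: 0.0
```

```bash
python3 s.py
python3 - <<'E'
from h import *
c=cap("wrist"); P=cloud(c); save("end",c["color"])
v,u=np.mgrid[:480,:640]; near=np.hypot(P[...,0]-561,P[...,1]+211)<60
h=near&(P[...,2]>125)&(P[...,2]<185); print(np.histogram(P[h][:,2],bins=range(125,186,3))[0])
b=near&(P[...,2]>164)&(P[...,2]<180); zb=np.median(P[b][:,2]); b&=np.abs(P[...,2]-zb)<3; print(zb,cv2.minAreaRect(P[b][:,:2].astype(np.float32)))
d=near&(P[...,2]>134)&(P[...,2]<148); t=P[d]; zd=np.median(t[:,2]); print("top",zd,cv2.minEnclosingCircle(t[:,:2].astype(np.float32)))
t=t[np.abs(t[:,2]-zd)<2]; print("tilt",np.linalg.lstsq(np.c_[t[:,:2],np.ones(len(t))],t[:,2],rcond=None)[0][:2])
g=near&(P[...,2]>106)&(P[...,2]<116); print("collar",cv2.minEnclosingCircle(P[g][:,:2].astype(np.float32)),np.median(P[g][:,2]))
E
```

```text
[ 560.33 -211.19  337.93] F [ 0.5  0.6 -0.5] M [-0.022  0.013  0.023] xyaw -19.1 tilt [-0.0016  0.001  -1.    ] 1.3483610613796553
[  80   45   44   57  155 3789   26   15   15   17   16   16   15   20
   49 1469  148    0    0    0]
172.07180011191673 ((562.366943359375, -210.13717651367188), (11.976652145385742, 57.692893981933594), 71.3372802734375)
top 141.25224007030187 ((561.8514404296875, -210.26806640625), 30.20241355895996)
tilt [-0.00138276 -0.00053606]
collar ((560.4407958984375, -209.73733520507812), 49.621273040771484) 112.15457414602363
```

View pics/end.png

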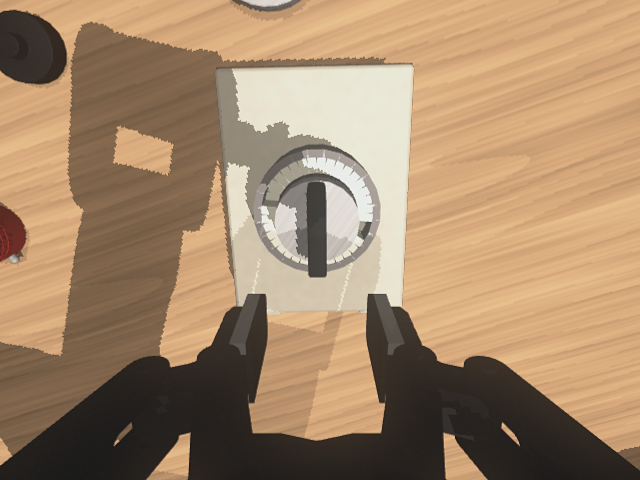

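The final view shows the drum in the port at (317,215), with its bar along the case's length. The underside is at 81.2 mm, so the disc is pressed about 5.4 mm, and the cartridge is level and centred. The fingers are clear, so I hand it in.

```bash
python3 -c "
from rig import *
print(finish_job())"
```

```text
the job is handed in; nothing more can be done
None
```

The drying cartridge is locked in the port and the job is handed in, with no verdict returned: it reached the stops at 0.62 N m (under the 0.8 limit, over the 0.3 you called plenty), the sprung disc is pressed about 5.4 mm by camera, the gripper is clear, and I saw no sign of any bystander being moved.

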